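# Unlock the printmaker's tool tray and put the three hand tools in their nests

### The arm

A 6-joint arm with a two-finger parallel gripper is mounted at the origin on the work surface. World frame = base frame: x ahead of the robot, y to its left, z up, the work surface at z = 0. Lengths are in mm, angles in rad, forces in N, time in s.
With the tool pointing down it reaches from about 350 to 875 mm from the base axis. Payload 4.2 kg.
Tool frame: the origin (TCP) lies midway between the tips of the shut fingers; the grasp point (between the pads) lies 19 mm behind it (arm.hold_point_z is the distance from the TCP to the grasp point, in mm); z points along the fingers, y is the line along which they close (so a half turn about z gives the same grasp; the last joint's range is limited). The gripper opens to 85 mm and grips with 20 to 120 N. Pads are 22 mm wide; open, the fingers measure 114 mm over their backs; the gripper's body (76 mm by 85 mm) begins 54 mm behind the grasp point. The pads swing forward as they close: fully open they stand 13 mm farther back than shut.
Start: joints at [1.401, 0.385, 0.008, 0, -1.194, -0.259], TCP at [259.829, 568.408, 231.312] pointing down, gripper open.
Joint ranges: [-3.14, 3.14], [-1.21, 2.06], [-1.07, 1.41], [-3.16, 2.05], [-2.99, -0.16], [-3.1, 3.1]. Speed limits (rad/s): [2.79, 2.79, 3.14, 3.14, 3.14, 3.14].

### API

Orientations are given as a unit quaternion [x, y, z, w].
In Python, from bench import arm, vision gives the robot as it stands. The module is installed in compiled form; this text tells all that it offers.
- The arm moves only by the tool servo_tool, never from a script. Its argument "plan" is a list of rows, each a list of 7 numbers: the shift along the world's x, y, z each as a share of 300 mm, from -1 to 1, then the turn, a rotation vector about the world's x, y, z each as a share of 2 rad, from -1 to 1, then the opening, from 0 (shut) to 1 (fully open). A call has 1 to 20 rows; each row shifts and turns the commanded pose from where the row before left it; what a row does not reach is not made up. A row lasts 1/8 s, in which the tool goes at most 62.5 mm and 10.7 degrees, less where a joint would pass 70% of its speed; a pose out of reach is approached as far as the arm can. A call with a number of a shift or a turn outside -1 to 1 is refused whole. A call with a gripper value outside its range is refused whole. The fingers move at their own pace and stop on an object; the grip force is fixed at half the most. Time passes only in rows, so rows that do not move let the fingers close. It gives the time, the measured TCP pose, the force, the opening and the grip force at its end, in the units of the state.
- arm.read_state(): the state, without advancing time (a new reading comes with each control period).
- vision.get_image(name): name is "scene" or "top" or "wrist"; returns a dict with "image" (400x640x3 uint8, red, green, blue), "z_map" (400x640 float32, mm along the optical axis (not along the pixel's ray), 0 where there is no reading), "K" (3x3 intrinsics, pixels), "world_to_cam" (4x4, takes a point from world to camera coordinates); the wrist camera has in their place "mount" (4x4, takes a point from camera to tool coordinates, whose origin is the TCP and whose axes are the flange's). Camera axes: x right, y down, z forward; pixel columns grow to the right and rows downward; lengths in mm; the calibration is good to about 2 mm. A picture is of the moment at which its call begins: read the wrist's pose just before it.
- arm.job_done(): hands the job in; it is judged then, once.
The state is a dict: "clock": time; "joints": joint angles; "joint_vel": joint speeds; "joint_efforts": joint torques, N m; "position": TCP position; "ee_rot": TCP orientation; "contact_force": force on the tool from outside, world axes, zero at the start; "wrist_torque": the same for the moment, N m; "gripper_width": finger opening in mm; "grasp_force": force on a finger pad.
Only numpy, scipy, OpenCV 4.12 (cv2) and the standard library are available. Lean on these libraries where they do the work, as an engineer would, in place of code of your own. Each camera call takes 0.05 s, during which the arm holds its last target. There are 200 camera calls.

### The job

Lift the aluminium hold-down bar level and straight up out of the tray's two U brackets and lay it flat along the long cork pad beside the tray, wholly on the pad. Then put each of the three wooden-gripped hand tools into the tray nest that matches the shape of its base (round in round, square in square, long in long), standing upright and flat on the nest's floor. Set things down rather than drop them, and leave everything released and at rest.

Things in the scene. Friction and masses are not known exactly. Their poses are not given: they have to be found in the camera images.
- bar: Plain aluminium bar, 360 mm long (own y), 16 mm wide (x), 18 mm high, 0.28 kg. Origin: centre of its underside. It starts level in the tray's two U brackets, over the nests, its underside 56 mm above the table; the nests cannot be loaded until it is out. Take it near its middle, across its 16 mm; lift it at least 40 mm before moving sideways.
- pad: Flat cork strip fixed on the table to the left or right of the tray, 380 mm long (own y), 70 mm wide (x), 6 mm thick. Origin: centre of its underside; its top is 6 mm above the table. A flat marble slab, 260 by 110 by 10 mm, lies on the other side.
- tray: Fixed plywood board, 146 mm (x) by 376 mm (own y), 6 mm thick, with three nests in a row along y, 95 mm apart (any order), centred under the bar. At y = +-165 mm stands a dark steel U bracket, 44 mm (x) by 12 mm (y), open-topped: slot 24 mm wide (x), 18 mm deep, floor 56 mm and top 74 mm above the table. Origin: centre of the board's underside.
- round_tool: Hand tool with a round base, 58 mm in diameter, and a round grip 24 mm in diameter; about 0.34 kg. Origin: centre of the underside; z up. 42 mm high: the bare steel base is the lower 15 mm, the wooden grip, centred on it, the upper 27 mm. Starts loose on the table on the robot's side of the tray.
- square_tool: Hand tool with a square base, 58 by 58 mm, and a square grip, 24 by 24 mm, its sides parallel to the base's (along own x and y); about 0.42 kg. Origin: centre of the underside; z up. 42 mm high: the bare steel base is the lower 15 mm, the wooden grip, centred on it, the upper 27 mm. Starts loose on the table on the robot's side of the tray.
- long_tool: Hand tool with a long base, 110 mm (own x) by 36 mm (y), and a grip 44 mm (x) by 24 mm (y); about 0.36 kg. Origin: centre of the underside; z up. 42 mm high: the bare steel base is the lower 15 mm, the wooden grip, centred on it, the upper 27 mm. Starts loose on the table on the robot's side of the tray.
- round_nest: Round nest with a wooden rim 4 mm thick and a grey felt floor, 74 mm in diameter inside, 82 mm outside. Fixed on the tray board: underside 6 mm, inner floor 10 mm, rim top 18 mm above the table. Origin: centre of its underside (4 mm below the inner floor); z up. The inside leaves 8 mm free on each side of its tool.
- square_nest: Square nest with a wooden rim 4 mm thick and a grey felt floor, 74 by 74 mm inside, 82 by 82 mm outside, sides along own x and y. Fixed on the tray board: underside 6 mm, inner floor 10 mm, rim top 18 mm above the table. Origin: centre of its underside (4 mm below the inner floor); z up. The inside leaves 8 mm free on each side of its tool.
- long_nest: Long nest with a wooden rim 4 mm thick and a grey felt floor, 126 mm (own x, across the row of nests) by 52 mm (y) inside, 134 by 60 mm outside. Fixed on the tray board: underside 6 mm, inner floor 10 mm, rim top 18 mm above the table. Origin: centre of its underside (4 mm below the inner floor); z up. The inside leaves 8 mm free on each side of its tool.
Things that resemble listed ones, but are neither listed nor needed, are in the scene too. Leave any pink look-alike of the long_tool alone.

How it is judged (in metres and radians):
On the way, in this order (a step that is already met when the one before it is completed fails the run):
1. the bar is clear of both brackets (lifted by 24 mm or more), level within 0.2 rad, and still above the tray (within 80 mm of where it lay, along either axis of the tray) (z of bar in the frame of tray above 0.08 m and angle between bar's own z axis and vertical below 0.2 rad and x of bar in the frame of tray between -0.08 and 0.08 m and y of bar in the frame of tray between -0.08 and 0.08 m), for 0.05 s.
2. the bar lies flat along the cork pad, wholly on it, released and at rest (y of bar in the frame of pad between -0.025 and 0.025 m and x of bar in the frame of pad between -0.03 and 0.03 m and z of bar in the frame of pad below 0.01 m and angle between the y axis of bar and the y axis of pad, either way round below 0.2 rad and linear speed of bar below 0.02 m/s and angular speed of bar below 0.2 rad/s and contact force between the fingers and bar below 0.1 N), for 0.2 s.
At the end, for the whole second after the job is handed in: Bar flat on the pad and along it (0.2 rad; middle within 25 mm along, 30 mm across). Each tool stands flat in the nest of its own shape: within 13 mm of its centre, under 3.5 mm above its floor, tilt under 0.06 rad. All at rest (y of bar in the frame of pad between -0.025 and 0.025 m and x of bar in the frame of pad between -0.03 and 0.03 m and z of bar in the frame of pad below 0.01 m and angle between the y axis of bar and the y axis of pad, either way round below 0.2 rad and horizontal distance between round_tool and round_nest below 0.013 m and z of round_tool in the frame of round_nest below 0.0075 m and angle between each of round_tool, square_tool, long_tool's own z axis and vertical below 0.06 rad and horizontal distance between square_tool and square_nest below 0.013 m and z of square_tool in the frame of square_nest below 0.0075 m and horizontal distance between long_tool and long_nest below 0.013 m and z of long_tool in the frame of long_nest below 0.0075 m and linear speed of each of bar, round_tool, square_tool, long_tool below 0.02 m/s and angular speed of each of bar, round_tool, square_tool, long_tool below 0.2 rad/s); the robot touches nothing.
It fails at once if the bar is dropped or thrown: in the air more than 75 mm above the table and touched by nothing (height (world z) of bar above 0.075 m and contact force between bar and anything else below 0.02 N).
It fails at once if the round tool is dropped or thrown: in the air more than 50 mm above the table and touched by nothing (height (world z) of round_tool above 0.05 m and contact force between round_tool and anything else below 0.02 N).
It fails at once if the square tool is dropped or thrown: in the air more than 50 mm above the table and touched by nothing (height (world z) of square_tool above 0.05 m and contact force between square_tool and anything else below 0.02 N).
It fails at once if the long tool is dropped or thrown: in the air more than 50 mm above the table and touched by nothing (height (world z) of long_tool above 0.05 m and contact force between long_tool and anything else below 0.02 N).
It also fails if it takes over 104 s, if anything falls off the work surface, if the arm or the gripper's body presses on something with over 40 N, if the wrist force passes 120 N, or if a joint passes its speed limit or range.

## Working session

There is one attempt and no reset: what is moved stays moved. The work goes in short steps, Python scripts to look and compute and a tool call to move; the robot and the scene stay as the last step left them, time stands still between calls to the robot, and variables do not carry over. Pictures are saved under pics/ and viewed, at most 14 in all, crops included, and the job is handed in when it is done.

Besides the shell and the picture viewer there is one more tool, called after "Emit:" by a JSON object that holds its "api" and its "payload", one argument or row to a line. servo_tool: Moves the arm, as the interface text tells. Its arguments: {"type":"object","properties":{"plan":{"type":"array"}},"required":["plan"]}

```bash
mkdir -p pics; cat > h.py <<'E'
import numpy as np, cv2
from bench import arm, vision
def grab(n):
    d=vision.get_image(n); np.savez(f'{n}.npz',**d); return d
def w2c(d): return np.linalg.inv(d['world_to_cam'])
def pts(d):
    z=d['z_map'].astype(float); K=d['K']; v,u=np.indices(z.shape)
    c=np.stack([(u-K[0,2])/K[0,0]*z,(v-K[1,2])/K[1,1]*z,z,np.ones_like(z)],-1)
    return (c@w2c(d).T)[...,:3]
def ray(d,uv,h):
    K=d['K'];T=w2c(d);uv=np.atleast_2d(uv).astype(float)
    r=np.c_[(uv-K[:2,2])/[K[0,0],K[1,1]],np.ones(len(uv))]@T[:3,:3].T; o=T[:3,3]
    return o+r*((h-o[2])/r[:,2])[:,None]
E
python3 - <<'E'
from h import *
s=arm.read_state();print(s['position'],s['ee_rot'],arm.hold_point_z)
for n in('top','scene'):
    d=grab(n);cv2.imwrite(f'pics/{n}0.png',d['image'][...,::-1]);print(n,w2c(d).round(2))
E
```

```text
[259.59843456 567.90387103 230.21122439] [ 9.77082793e-01 -2.12856824e-01 -1.87675473e-04  1.07362509e-03] 18.700000000000003
top [[ 0.00000e+00 -1.00000e+00  1.00000e-01  3.47180e+02]
 [-1.00000e+00 -1.00000e-02 -2.00000e-02 -6.11000e+01]
 [ 2.00000e-02 -1.00000e-01 -1.00000e+00  1.13864e+03]
 [ 0.00000e+00  0.00000e+00  0.00000e+00  1.00000e+00]]
scene [[-7.00000e-02  6.20000e-01 -7.80000e-01  1.16569e+03]
 [ 1.00000e+00  5.00000e-02 -5.00000e-02 -1.25900e+01]
 [ 1.00000e-02 -7.80000e-01 -6.20000e-01  6.45020e+02]
 [ 0.00000e+00  0.00000e+00  0.00000e+00  1.00000e+00]]
```

View pics/top0.png

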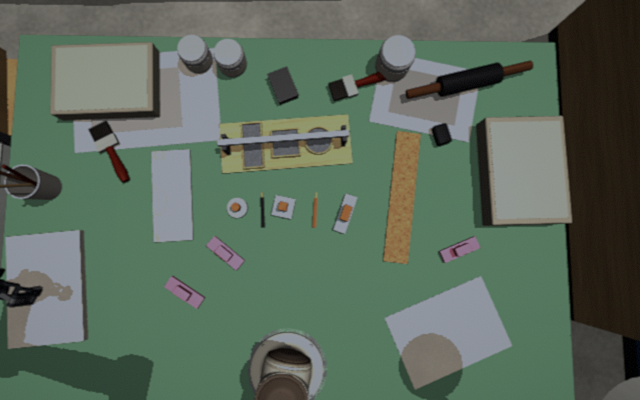

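View pics/scene0.png

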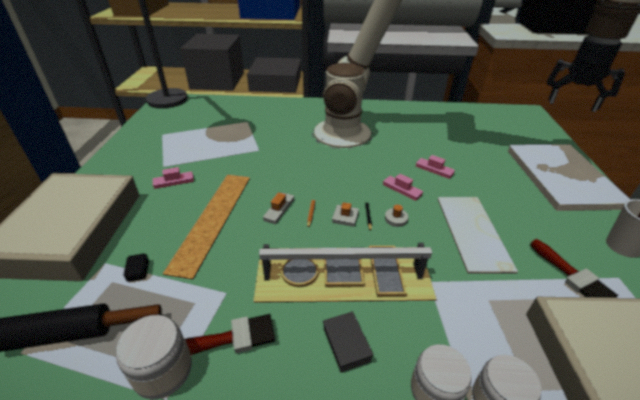

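The top view shows the tray at (287,143) with nests long (252,145), square (285,143) and round (318,140). The bar lies above the nests, and the pad is at (402,197). The tools are round (237,207), square (283,207) and long (345,213); the pink look-alikes are elsewhere.

```bash
cat > m.py <<'E'
from h import *
def comp(mask,uv):
    n,l,st,c=cv2.connectedComponentsWithStats(mask.astype(np.uint8))
    v0,u0=uv[1],uv[0]; w=l[v0-6:v0+7,u0-6:u0+7]; w=w[w>0]
    return l==np.bincount(w).argmax()
def rect(d,m,h):
    c=max(cv2.findContours(m.astype(np.uint8),cv2.RETR_EXTERNAL,cv2.CHAIN_APPROX_NONE)[0],key=len)[:,0]
    v,u=np.nonzero(m)
    X=ray(d,c,h)[:,:2].astype(np.float32); M=ray(d,np.c_[u,v],h)[:,:2].mean(0)
    (cx,cy),sz,_=cv2.minAreaRect(X); b=cv2.boxPoints(((cx,cy),sz,_))
    e=max([b[1]-b[0],b[2]-b[1]],key=np.linalg.norm); a=np.degrees(np.arctan2(e[1],e[0]))%180
    return f'rect ({cx:.1f},{cy:.1f}) mean {M.round(1)} size {np.round(sz,0)} long-axis deg {a:.1f} n={m.sum()}'
E
python3 - <<'E'
from m import *
d=dict(np.load('top.npz')); P=pts(d); hsv=cv2.cvtColor(d['image'],cv2.COLOR_RGB2HSV)
for n,u,v in[('table',300,300),('pad',402,200),('tray',230,165),('round',237,200),('rgrip',236,208),('sq',276,212),('sgrip',283,207),('long',342,225),('lgrip',346,213),('bar',270,139),('felt',285,150)]: print(n,hsv[v,u],P[v,u].round(1))
H,S,V=[hsv[...,i].astype(int) for i in range(3)]
green=(H>50)&(H<85)&(S>80)
non=~green
print('pad',rect(d,comp((H<20)&(S>120)&(V>80),(402,200)),6))
print('tray',rect(d,comp((P[...,2]>3)&non,(287,160)),6))
for n,uv in dict(round=(237,207),square=(283,207),long=(345,213)).items():
    print(n,rect(d,comp(non,uv),15)); print('  grip',rect(d,comp((H<20)&(S>110),uv),42))
print('bar',rect(d,comp(P[...,2]>62,(285,137)),74))
E
```

```text
table [ 68  72 120] [186.3 -35.2   2.7]
pad [ 16 133 142] [ 469.1 -325.4    6.3]
tray [ 34  74 151] [565.6 167.6  12.2]
round [107  22 161] [465.4 145.4  11.5]
rgrip [ 14 155 146] [440.  141.8  43.3]
sq [109  25 161] [431.7  34.3  15.7]
sgrip [ 13 159 143] [443.7  13.   41.4]
long [109  25 162] [ 396.1 -152.2   13.9]
lgrip [ 13 157 143] [ 428.3 -161.3   39. ]
bar [109  26 165] [625.4  48.2  77.3]
felt [113  20 101] [610.6  11.3  12.7]
pad rect (480.8,-324.2) mean [ 475.8 -323.5] size [ 66. 375.] long-axis deg 173.2 n=2430
tray rect (632.2,14.0) mean [631.7  12.3] size [176. 406.] long-axis deg 97.3 n=6497
round rect (486.9,-113.3) mean [479.2 -94.8] size [1160. 1907.] long-axis deg 91.0 n=254095
  grip rect (442.8,144.8) mean [443.  144.4] size [20. 19.] long-axis deg 45.7 n=50
square rect (486.9,-113.3) mean [479.2 -94.8] size [1160. 1907.] long-axis deg 91.0 n=254095
  grip rect (446.7,14.3) mean [446.5  14.6] size [21. 22.] long-axis deg 166.8 n=62
long rect (486.9,-113.3) mean [479.2 -94.8] size [1160. 1907.] long-axis deg 91.0 n=254095
  grip rect (429.1,-159.2) mean [ 429.2 -159.3] size [21. 42.] long-axis deg 159.9 n=115
bar rect (630.7,12.4) mean [630.3  13.3] size [ 46. 360.] long-axis deg 94.9 n=1001
```

```bash
python3 - <<'E'
from m import *
d=dict(np.load('top.npz')); P=pts(d); hsv=cv2.cvtColor(d['image'],cv2.COLOR_RGB2HSV)
H,S,V=[hsv[...,i].astype(int) for i in range(3)]
non=~((H>50)&(H<90)&(S>50))
roi=np.zeros_like(non); roi[105:185,208:366]=1
t=(H>20)&(H<45)&(S>50)&(V>100)&roi
v,u=np.nonzero(t);X=ray(d,np.c_[u,v],6)[:,:2].astype(np.float32);print('tray',cv2.minAreaRect(X))
pm=(H<25)&(S>90)&(V>70); pm=cv2.morphologyEx(pm.astype(np.uint8),cv2.MORPH_CLOSE,np.ones((5,5)))>0
print('pad',rect(d,comp(pm,(402,200)),6))
for n,uv in dict(round=(237,207),square=(283,207),long=(345,213)).items():
    m=comp(non,uv); print(n,rect(d,m,15)); 
    w=comp(cv2.dilate(((H>95)&(H<125)&(S<60)&(V>125)).astype(np.uint8),np.ones((3,3)))>0,uv); print('  white',rect(d,w,15))
b=(H>95)&(H<125)&(S<45)&(V>135)&roi&(P[...,2]>58)
print('bar',rect(d,comp(b,(270,139)),74))
# nests: felt
f=(H>95)&(S<60)&(V>60)&(V<130)&roi&(P[...,2]<30)
for uv in((252,155),(285,150),(318,147)): print('felt',rect(d,comp(f,uv),10))
# felt from scene
s=dict(np.load('scene.npz'))
h2=cv2.cvtColor(s['image'],cv2.COLOR_RGB2HSV);P2=pts(s)
for u,v in((300,270),(345,270),(388,280)): print(h2[v,u],P2[v,u].round(1))
E
```

```text
tray ((632.7283935546875, 11.1783447265625), (146.25885009765625, 376.3203125), 4.903840065002441)
pad rect (480.4,-324.6) mean [ 477.4 -324.3] size [ 70. 379.] long-axis deg 173.3 n=3152
round rect (443.9,145.6) mean [444.  145.5] size [60. 59.] long-axis deg 1.2 n=367
  white rect (443.9,145.6) mean [444.  144.1] size [60. 59.] long-axis deg 1.2 n=332
square rect (447.0,14.9) mean [446.9  14.8] size [61. 61.] long-axis deg 168.2 n=464
  white rect (447.1,14.6) mean [446.7  14. ] size [63. 63.] long-axis deg 78.4 n=423
long rect (429.9,-160.1) mean [ 429.3 -160.2] size [ 39. 112.] long-axis deg 160.9 n=541Traceback (most recent call last):
  File "<stdin>", line 12, in <module>
  File "m.py", line 5, in comp
    return l==np.bincount(w).argmax()
              ~~~~~~~~~~~~~~~~~~~~~^^
ValueError: attempt to get argmax of an empty sequence
```

```bash
python3 - <<'E'
import cv2
a=cv2.imread('pics/top0.png')[105:270,205:425]; cv2.imwrite('pics/c1.png',cv2.resize(a,None,fx=3.6,fy=3.6,interpolation=2))
E
```

```text
(no output)
```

View pics/c1.png

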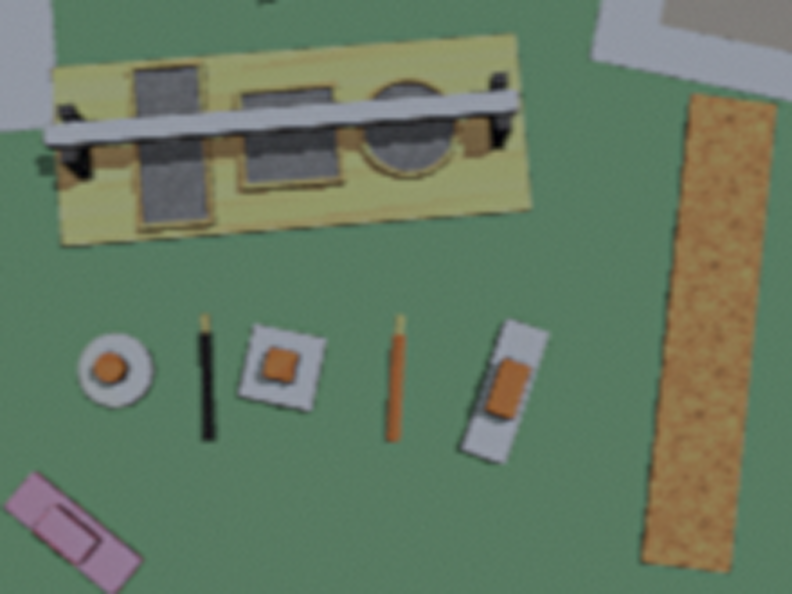

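The bar and tray axis is at 94.9°, centred at (633, 11). The pad is at (480, -325) with its axis at 173.3°. The nests run long, square, round from +y to -y. Next I'll move over the bar.

Emit:
{"api": "servo_tool", "payload": {
  "plan": [
    [0.0777,-0.116,-0.0208,0,0,-0.033,1],
    [0.0777,-0.116,-0.0208,0,0,-0.033,1],
    [0.0777,-0.116,-0.0208,0,0,-0.033,1],
    [0.0777,-0.116,-0.0208,0,0,-0.033,1],
    [0.0777,-0.116,-0.0208,0,0,-0.033,1],
    [0.0777,-0.116,-0.0208,0,0,-0.033,1],
    [0.0777,-0.116,-0.0208,0,0,-0.033,1],
    [0.0777,-0.116,-0.0208,0,0,-0.033,1],
    [0.0777,-0.116,-0.0208,0,0,-0.033,1],
    [0.0777,-0.116,-0.0208,0,0,-0.033,1],
    [0.0777,-0.116,-0.0208,0,0,-0.033,1],
    [0.0777,-0.116,-0.0208,0,0,-0.033,1],
    [0.0777,-0.116,-0.0208,0,0,-0.033,1],
    [0.0777,-0.116,-0.0208,0,0,-0.033,1],
    [0.0777,-0.116,-0.0208,0,0,-0.033,1],
    [0.0777,-0.116,-0.0208,0,0,-0.033,1],
    [0,0,0,0,0,0,1],
    [0,0,0,0,0,0,1]
  ]
}}

```text
clock: 2.35
position: [632.3, 11.7, 130.9]
ee_rot: [0.737, -0.676, -0.0, 0.0]
contact_force: [0.0, -0.4, -0.0]
gripper_width: 85.5
grasp_force: 0.0
```

```bash
cat >> h.py <<'E'
from scipy.spatial.transform import Rotation as R
def wrist():
    s=arm.read_state(); d=vision.get_image('wrist'); T=np.eye(4)
    T[:3,:3]=R.from_quat(s['ee_rot']).as_matrix(); T[:3,3]=s['position']
    d['world_to_cam']=np.linalg.inv(T@d['mount']); return d
E
python3 - <<'E'
from m import *
d=wrist(); np.savez('w1.npz',**d); cv2.imwrite('pics/w1.png',d['image'][...,::-1]); P=pts(d)
m=(P[...,2]>60)&(P[...,2]<84)&(d['z_map']>0)&(abs(P[...,1]-11)<130)&(abs(P[...,0]-632)<30)
q=P[m][:,:2]; print(m.sum()); 
for lo in(-90,-30,30,90):
    k=abs(q[:,1]-11-lo)<12; print(lo,k.sum(),q[k,0].min() if k.any() else '',q[k,0].max() if k.any() else '')
E
```

```text
9155
-90 1238 630.1405237671852 647.8306283056238
-30 927 624.8308708039906 642.036300059892
30 715 619.5054535588366 636.8200870127796
90 558 614.4356579521711 631.4287237538765
```

View pics/w1.png

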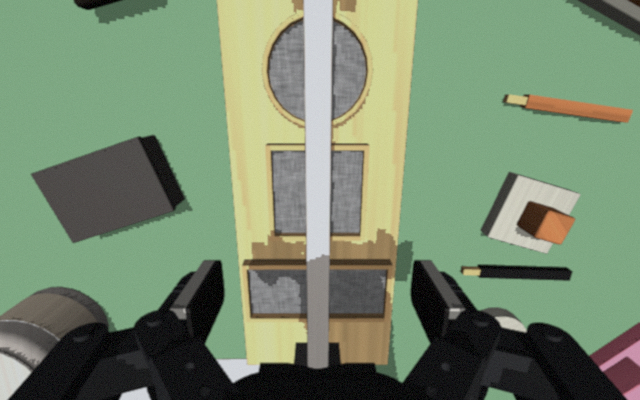

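The wrist view shows the bar midway between the fingers (column 318) and aligned with them. Now I'll descend and grip.

Emit:
{"api": "servo_tool", "payload": {
  "plan": [
    [-0.002,0,-0.04,0,0,0,1],
    [-0.002,0,-0.04,0,0,0,1],
    [0,0,-0.04,0,0,0,1],
    [0,0,-0.04,0,0,0,1],
    [0,0,-0.03,0,0,0,1],
    [0,0,-0.02,0,0,0,1],
    [0,0,-0.02,0,0,0,1],
    [0,0,-0.01,0,0,0,1],
    [0,0,0,0,0,0,0],
    [0,0,0,0,0,0,0],
    [0,0,0,0,0,0,0],
    [0,0,0,0,0,0,0],
    [0,0,0,0,0,0,0],
    [0,0,0,0,0,0,0],
    [0,0,0,0,0,0,0],
    [0,0,0,0,0,0,0]
  ]
}}

```text
clock: 4.4
position: [631.9, 11.7, 59.9]
ee_rot: [0.737, -0.676, 0.0, -0.0]
contact_force: [-0.4, 0.4, 4.1]
gripper_width: 14.1
grasp_force: 61.6
```

Emit:
{"api": "servo_tool", "payload": {
  "plan": [
    [0,0,0.015,0,0,0,0],
    [0,0,0.02,0,0,0,0],
    [0,0,0.025,0,0,0,0],
    [0,0,0.03,0,0,0,0],
    [0,0,0.03,0,0,0,0],
    [0,0,0.03,0,0,0,0],
    [0,0,0.03,0,0,0,0],
    [0,0,0.03,0,0,0,0],
    [0,0,0.02,0,0,0,0],
    [0,0,0.01,0,0,0,0],
    [0,0,0,0,0,0,0],
    [0,0,0,0,0,0,0]
  ]
}}

```text
clock: 5.9
position: [631.3, 11.6, 131.1]
ee_rot: [0.737, -0.676, -0.0, 0.0]
contact_force: [0.1, 0.2, -2.9]
gripper_width: 14.1
grasp_force: 60.9
```

```bash
python3 - <<'E'
from m import *
d=grab('scene'); P=pts(d); print(arm.read_state()['grasp_force'],arm.read_state()['gripper_width'],arm.read_state()['wrist_torque'])
cv2.imwrite('pics/s1.png',cv2.resize(d['image'][130:330,200:500,::-1],None,fx=2,fy=2))
m=(abs(P[...,0]-632)<40)&(abs(P[...,1]-11)<185)&(P[...,2]>105)
for y in(-150,-110,-70,90,130,170):
    k=m&(abs(P[...,1]-y)<10)&(P[...,2]<180); q=P[k]; print(y,len(q),np.percentile(q[:,2],[5,50,95]).round(1) if len(q) else '')
E
```

```text
60.893146991729736 14.399944583513431 [0.00526756 0.0031777  0.01685482]
-150 124 [127.1 141.4 145. ]
-110 112 [129.1 142.4 145. ]
-70 127 [128.5 142.2 145.1]
90 122 [126.8 141.7 144.9]
130 110 [129.4 142.3 145. ]
170 115 [129.8 142.4 145. ]
```

View pics/s1.png

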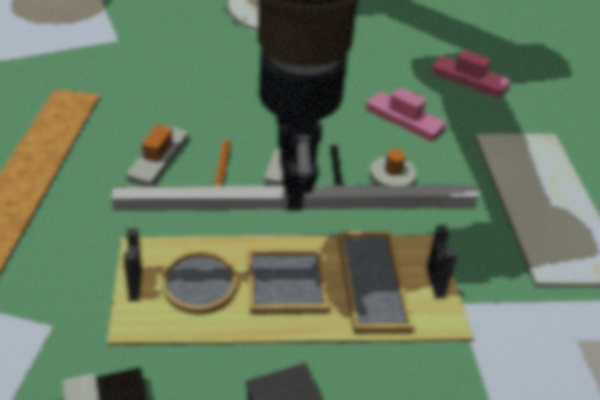

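The bar is level and clear of the brackets, with its underside near 127 mm. Next it goes to the pad, with a -101.6° turn.

Emit:
{"api": "servo_tool", "payload": {
  "plan": [
    [-0.036,-0.08,0,0,0,-0.0633,0],
    [-0.036,-0.08,0,0,0,-0.0633,0],
    [-0.036,-0.08,0,0,0,-0.0633,0],
    [-0.036,-0.08,0,0,0,-0.0633,0],
    [-0.036,-0.08,0,0,0,-0.0633,0],
    [-0.036,-0.08,0,0,0,-0.0633,0],
    [-0.036,-0.08,0,0,0,-0.0633,0],
    [-0.036,-0.08,0,0,0,-0.0633,0],
    [-0.036,-0.08,0,0,0,-0.0633,0],
    [-0.036,-0.08,0,0,0,-0.0633,0],
    [-0.036,-0.08,0,0,0,-0.0633,0],
    [-0.036,-0.08,0,0,0,-0.0633,0],
    [-0.036,-0.08,0,0,0,-0.0633,0],
    [-0.036,-0.08,0,0,0,-0.0633,0],
    [0,0,0,0,0,0,0],
    [0,0,0,0,0,0,0]
  ]
}}

```text
clock: 7.95
position: [480.4, -324.2, 131.3]
ee_rot: [0.057, 0.998, 0.0, -0.0]
contact_force: [0.3, 0.5, -2.8]
gripper_width: 14.6
grasp_force: 60.8
```

Emit:
{"api": "servo_tool", "payload": {
  "plan": [
    [0,0,-0.05,0,0,0,0],
    [0,0,-0.06,0,0,0,0],
    [0,0,-0.06,0,0,0,0],
    [0,0,-0.06,0,0,0,0],
    [0,0,-0.05,0,0,0,0],
    [0,0,-0.04,0,0,0,0],
    [0,0,-0.03,0,0,0,0],
    [0,0,-0.02,0,0,0,0],
    [0,0,-0.01,0,0,0,0],
    [0,0,-0.01,0,0,0,0],
    [0,0,-0.005,0,0,0,0],
    [0,0,0,0,0,0,0],
    [0,0,0,0,0,0,0]
  ]
}}

```text
clock: 9.57
position: [480.5, -324.5, 13.2]
ee_rot: [0.058, 0.998, -0.0, 0.0]
contact_force: [-0.0, -0.4, -2.8]
gripper_width: 14.2
grasp_force: 60.9
```

Emit:
{"api": "servo_tool", "payload": {
  "plan": [
    [0,0,-0.004,0,0,0,0],
    [0,0,-0.004,0,0,0,0],
    [0,0,-0.002,0,0,0,0],
    [0,0,0,0,0,0,0]
  ]
}}

```text
clock: 10.07
position: [480.4, -324.4, 10.0]
ee_rot: [0.058, 0.998, -0.0, 0.0]
contact_force: [0.6, 0.7, -2.5]
gripper_width: 14.2
grasp_force: 61.0
```

Emit:
{"api": "servo_tool", "payload": {
  "plan": [
    [0,0,-0.002,0,0,0,0],
    [0,0,-0.002,0,0,0,0],
    [0,0,0,0,0,0,0]
  ]
}}

```text
clock: 10.45
position: [480.4, -324.4, 9.9]
ee_rot: [0.058, 0.998, -0.0, 0.0]
contact_force: [-3.1, 2.3, 6.2]
gripper_width: 14.2
grasp_force: 62.0
```

Emit:
{"api": "servo_tool", "payload": {
  "plan": [
    [0,0,0,0,0,0,1],
    [0,0,0,0,0,0,1],
    [0,0,0,0,0,0,1],
    [0,0,0,0,0,0,1],
    [0,0,0.02,0,0,0,1],
    [0,0,0.05,0,0,0,1],
    [0,0,0.1,0,0,0,1],
    [0,0,0.1,0,0,0,1],
    [0,0,0.1,0,0,0,1],
    [-0.0242,0.0784,0,0,0,-0.016,1],
    [-0.0242,0.0784,0,0,0,-0.016,1],
    [-0.0242,0.0784,0,0,0,-0.016,1],
    [-0.0242,0.0784,0,0,0,-0.016,1],
    [-0.0242,0.0784,0,0,0,-0.016,1],
    [-0.0242,0.0784,0,0,0,-0.016,1],
    [-0.0242,0.0784,0,0,0,-0.016,1],
    [0,0,0,0,0,0,1],
    [0,0,0,0,0,0,1]
  ]
}}

```text
clock: 12.7
position: [430.3, -160.0, 120.6]
ee_rot: [0.169, 0.986, 0.0, 0.001]
contact_force: [-0.4, 0.0, -0.2]
gripper_width: 85.6
grasp_force: 0.0
```

```bash
python3 - <<'E'
from m import *
d=grab('top'); cv2.imwrite('pics/t2.png',cv2.resize(d['image'][105:285,205:445,::-1],None,fx=3,fy=3))
P=pts(d);hsv=cv2.cvtColor(d['image'],cv2.COLOR_RGB2HSV);S=hsv[...,1];V=hsv[...,2]
print('bar',rect(d,comp((S<60)&(V>125)&(abs(P[...,1]+324)<60)&(abs(P[...,0]-480)<195),(402,180)),24))
d=wrist(); cv2.imwrite('pics/w2.png',d['image'][...,::-1]); P=pts(d)
m=(P[...,2]>34)&(P[...,2]<50)&(abs(P[...,0]-430)<40)&(abs(P[...,1]+160)<40)&(d['z_map']>0)
print(m.sum(),P[m].mean(0)); print(cv2.minAreaRect(P[m][:,:2].astype(np.float32)))
E
```

```text
bar rect (482.8,-325.8) mean [ 479.9 -325.4] size [ 16. 360.] long-axis deg 173.4 n=698
1967 [ 427.03149707 -159.12302974   42.22108501]
((428.5462646484375, -159.72474670410156), (23.97117805480957, 44.27775573730469), 71.08052062988281)
```

View pics/t2.png

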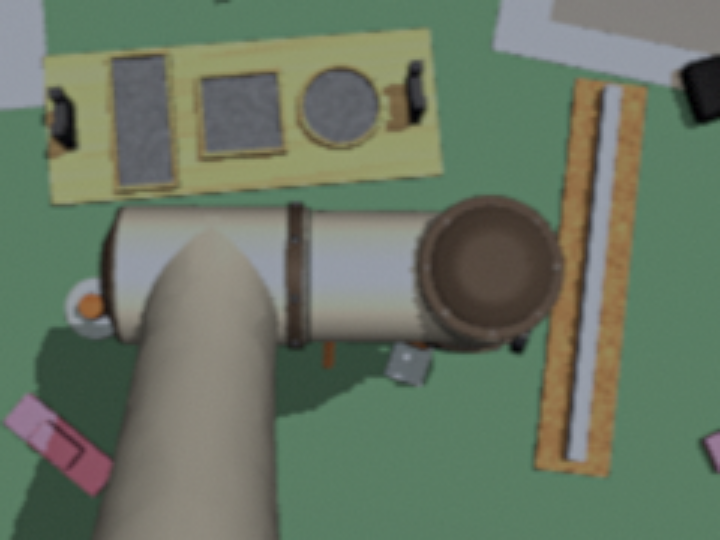

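View pics/w2.png

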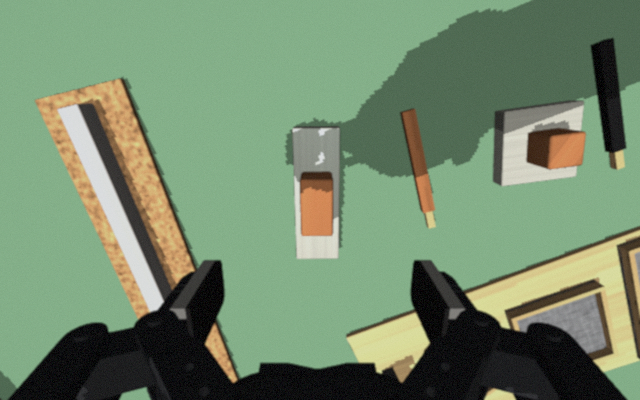

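The bar lies centred along the pad. The wrist view shows the long tool's grip (column 317) centred between the fingers and aligned with them. Descending to grip it.

Emit:
{"api": "servo_tool", "payload": {
  "plan": [
    [-0.005,0,-0.06,0,0,0,1],
    [0,0,-0.06,0,0,0,1],
    [0,0,-0.06,0,0,0,1],
    [0,0,-0.06,0,0,0,1],
    [0,0,-0.04,0,0,0,1],
    [0,0,-0.03,0,0,0,1],
    [0,0,-0.02,0,0,0,1],
    [0,0,-0.005,0,0,0,1],
    [0,0,0,0,0,0,0],
    [0,0,0,0,0,0,0],
    [0,0,0,0,0,0,0],
    [0,0,0,0,0,0,0],
    [0,0,0,0,0,0,0],
    [0,0,0,0,0,0,0],
    [0,0,0,0,0,0,0]
  ]
}}

```text
clock: 14.68
position: [428.2, -159.8, 19.7]
ee_rot: [0.169, 0.986, -0.0, 0.0]
contact_force: [-2.2, -0.3, 5.6]
gripper_width: 22.9
grasp_force: 59.6
```

Emit:
{"api": "servo_tool", "payload": {
  "plan": [
    [0,0,0.02,0,0,0,0],
    [0,0,0.04,0,0,0,0],
    [0,0,0.08,0,0,0,0],
    [0,0,0.08,0,0,0,0],
    [0,0,0.08,0,0,0,0],
    [0,0,0.03,0,0,0,0],
    [0.0546,0.0738,0,0,0,0.0174,0],
    [0.0546,0.0738,0,0,0,0.0174,0],
    [0.0546,0.0738,0,0,0,0.0174,0],
    [0.0546,0.0738,0,0,0,0.0174,0],
    [0.0546,0.0738,0,0,0,0.0174,0],
    [0.0546,0.0738,0,0,0,0.0174,0],
    [0.0546,0.0738,0,0,0,0.0174,0],
    [0.0546,0.0738,0,0,0,0.0174,0],
    [0.0546,0.0738,0,0,0,0.0174,0],
    [0.0546,0.0738,0,0,0,0.0174,0],
    [0.0546,0.0738,0,0,0,0.0174,0],
    [0.0546,0.0738,0,0,0,0.0174,0],
    [0,0,0,0,0,0,0],
    [0,0,0,0,0,0,0]
  ]
}}

```text
clock: 17.18
position: [623.8, 105.8, 117.3]
ee_rot: [-0.039, 0.999, -0.0, -0.001]
contact_force: [-0.5, -1.2, -3.0]
gripper_width: 22.9
grasp_force: 59.6
```

```bash
python3 - <<'E'
from m import *
d=wrist(); np.savez('w3.npz',**d); cv2.imwrite('pics/w3.png',d['image'][...,::-1])
E
```

```text
(no output)
```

View pics/w3.png

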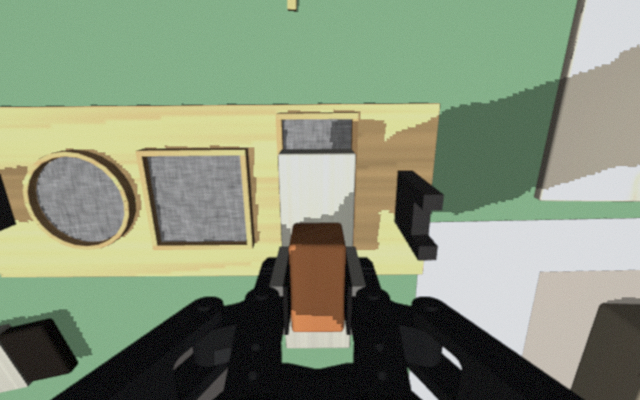

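The held long tool is aligned with its nest (columns 279–359). I'll check the offset numerically by casting rays.

```bash
python3 - <<'E'
from h import *
d=dict(np.load('w3.npz'))
u=np.array([np.cos(np.radians(4.9)),np.sin(np.radians(4.9))])
e=ray(d,[(277.5,113),(359.5,113)],18)[:,:2]; print('nest end',e,'centre',e.mean(0)+67*u, np.linalg.norm(e[1]-e[0]))
b=ray(d,[(280,152),(355,152)],112.5)[:,:2]; print('tool',b,b.mean(0)+55*u,np.linalg.norm(b[1]-b[0]))
q=ray(d,[(137,149),(247,148),(254,245),(153,248)],18)[:,:2]; print('sq',q,q.mean(0))
E
```

```text
nest end [[559.01490324  72.40454772]
 [554.34575271 131.56834734]] centre [623.43546282 107.70938138] 59.3477560919509
tool [[570.72368943  85.14816978]
 [568.014514   119.40662901]] [624.16809301 106.97533017] 34.36541371710664
sq [[593.36367243 -31.41731533]
 [586.11962893  50.71426025]
 [665.56688332  57.48426916]
 [674.90737936 -25.62641325]] [629.98939101  12.78870021]
```

Emit:
{"api": "servo_tool", "payload": {
  "plan": [
    [0,0,-0.05,0,0,0,0],
    [0,0,-0.06,0,0,0,0],
    [0,0,-0.05,0,0,0,0],
    [0,0,-0.04,0,0,0,0],
    [0,0,-0.03,0,0,0,0],
    [0,0,-0.02,0,0,0,0],
    [0,0,-0.015,0,0,0,0],
    [0,0,-0.01,0,0,0,0],
    [0,0,-0.005,0,0,0,0],
    [0,0,0,0,0,0,0],
    [0,0,-0.003,0,0,0,0],
    [0,0,-0.003,0,0,0,0],
    [0,0,0,0,0,0,0]
  ]
}}

```text
clock: 18.85
position: [624.6, 105.9, 32.4]
ee_rot: [-0.039, 0.999, -0.0, -0.0]
contact_force: [-0.1, -0.3, -3.7]
gripper_width: 23.0
grasp_force: 59.6
```

Emit:
{"api": "servo_tool", "payload": {
  "plan": [
    [0,0,-0.004,0,0,0,0],
    [0,0,-0.003,0,0,0,0],
    [0,0,-0.002,0,0,0,0],
    [0,0,0,0,0,0,0]
  ]
}}

```text
clock: 19.35
position: [624.6, 105.9, 29.8]
ee_rot: [-0.039, 0.999, -0.0, -0.0]
contact_force: [-0.2, -0.7, -2.9]
gripper_width: 23.0
grasp_force: 59.7
```

Emit:
{"api": "servo_tool", "payload": {
  "plan": [
    [0,0,-0.003,0,0,0,0],
    [0,0,-0.002,0,0,0,0],
    [0,0,0,0,0,0,0]
  ]
}}

```text
clock: 19.73
position: [624.6, 105.9, 29.8]
ee_rot: [-0.039, 0.999, -0.0, 0.0]
contact_force: [-3.9, -0.0, 6.4]
gripper_width: 23.1
grasp_force: 61.0
```

Emit:
{"api": "servo_tool", "payload": {
  "plan": [
    [0,0,0,0,0,0,0.55],
    [0,0,0,0,0,0,0.55],
    [0,0,0,0,0,0,0.55],
    [0,0,0.02,0,0,0,0.55],
    [0,0,0.05,0,0,0,0.55],
    [0,0,0.08,0,0,0,0.55],
    [0,0,0.08,0,0,0,0.7],
    [0,0,0.08,0,0,0,1],
    [-0.0592,-0.0304,0,0,0,-0.0145,1],
    [-0.0592,-0.0304,0,0,0,-0.0145,1],
    [-0.0592,-0.0304,0,0,0,-0.0145,1],
    [-0.0592,-0.0304,0,0,0,-0.0145,1],
    [-0.0592,-0.0304,0,0,0,-0.0145,1],
    [-0.0592,-0.0304,0,0,0,-0.0145,1],
    [-0.0592,-0.0304,0,0,0,-0.0145,1],
    [-0.0592,-0.0304,0,0,0,-0.0145,1],
    [-0.0592,-0.0304,0,0,0,-0.0145,1],
    [-0.0592,-0.0304,0,0,0,-0.0145,1],
    [0,0,0,0,0,0,1],
    [0,0,0,0,0,0,1]
  ]
}}

```text
clock: 22.22
position: [448.2, 15.1, 122.2]
ee_rot: [0.105, 0.994, 0.0, 0.001]
contact_force: [-0.6, 0.7, 0.5]
gripper_width: 85.2
grasp_force: 0.0
```

```bash
cat > g.py <<'E'
from m import *
import sys
x,y=map(float,sys.argv[1:3]); d=wrist(); cv2.imwrite(sys.argv[3],d['image'][...,::-1]); P=pts(d)
m=(P[...,2]>34)&(P[...,2]<50)&(abs(P[...,0]-x)<35)&(abs(P[...,1]-y)<35)&(d['z_map']>0)
print(m.sum(),P[m].mean(0)); print(cv2.minAreaRect(P[m][:,:2].astype(np.float32)))
E
python3 g.py 447 14.8 pics/w4.png
```

```text
1095 [444.77636635  16.11108465  41.95504972]
((446.04168701171875, 15.972597122192383), (23.756357192993164, 24.53052520751953), 77.39750671386719)
```

View pics/w4.png

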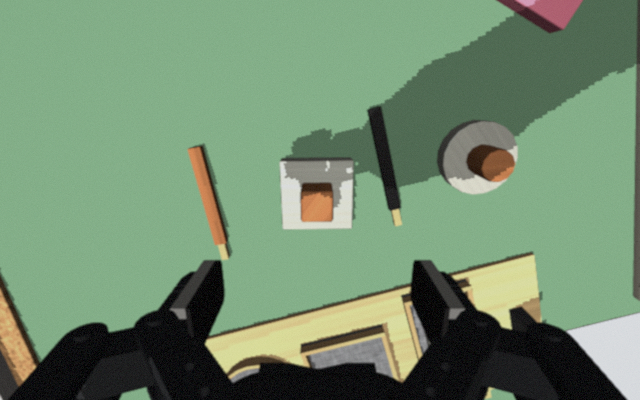

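The square tool is centred at column 317, with its sides parallel to the pads. Descending.

Emit:
{"api": "servo_tool", "payload": {
  "plan": [
    [-0.003,0.001,-0.06,0,0,0,1],
    [0,0,-0.06,0,0,0,1],
    [0,0,-0.06,0,0,0,1],
    [0,0,-0.06,0,0,0,1],
    [0,0,-0.04,0,0,0,1],
    [0,0,-0.03,0,0,0,1],
    [0,0,-0.02,0,0,0,1],
    [0,0,-0.008,0,0,0,1],
    [0,0,0,0,0,0,0],
    [0,0,0,0,0,0,0],
    [0,0,0,0,0,0,0],
    [0,0,0,0,0,0,0],
    [0,0,0,0,0,0,0],
    [0,0,0,0,0,0,0],
    [0,0,0,0,0,0,0]
  ]
}}

```text
clock: 24.15
position: [446.5, 15.2, 20.3]
ee_rot: [0.106, 0.994, 0.0, 0.0]
contact_force: [-1.8, 0.4, 6.2]
gripper_width: 22.7
grasp_force: 60.3
```

Emit:
{"api": "servo_tool", "payload": {
  "plan": [
    [0,0,0.02,0,0,0,0],
    [0,0,0.05,0,0,0,0],
    [0,0,0.08,0,0,0,0],
    [0,0,0.08,0,0,0,0],
    [0,0,0.02,0,0,0,0],
    [0.0619,-0.0012,0,0,0,0.0148,0],
    [0.0619,-0.0012,0,0,0,0.0148,0],
    [0.0619,-0.0012,0,0,0,0.0148,0],
    [0.0619,-0.0012,0,0,0,0.0148,0],
    [0.0619,-0.0012,0,0,0,0.0148,0],
    [0.0619,-0.0012,0,0,0,0.0148,0],
    [0.0619,-0.0012,0,0,0,0.0148,0],
    [0.0619,-0.0012,0,0,0,0.0148,0],
    [0.0619,-0.0012,0,0,0,0.0148,0],
    [0.0619,-0.0012,0,0,0,0.0148,0],
    [0,0,0,0,0,0,0],
    [0,0,-0.04,0,0,0,0],
    [0,0,-0.04,0,0,0,0],
    [0,0,-0.03,0,0,0,0],
    [0,0,0,0,0,0,0]
  ]
}}

```text
clock: 26.65
position: [630.8, 11.3, 60.6]
ee_rot: [-0.042, 0.999, -0.0, -0.001]
contact_force: [0.1, -0.6, -3.2]
gripper_width: 23.0
grasp_force: 59.2
```

Emit:
{"api": "servo_tool", "payload": {
  "plan": [
    [0.003,0,-0.03,0,0,0,0],
    [0,0,-0.025,0,0,0,0],
    [0,0,-0.015,0,0,0,0],
    [0,0,-0.01,0,0,0,0],
    [0,0,-0.005,0,0,0,0],
    [0,0,-0.004,0,0,0,0],
    [0,0,-0.004,0,0,0,0],
    [0,0,-0.003,0,0,0,0],
    [0,0,-0.003,0,0,0,0],
    [0,0,0,0,0,0,0]
  ]
}}

```text
clock: 27.9
position: [632.7, 11.4, 32.1]
ee_rot: [-0.042, 0.999, -0.0, -0.0]
contact_force: [0.1, 0.2, -3.0]
gripper_width: 22.8
grasp_force: 59.2
```

Emit:
{"api": "servo_tool", "payload": {
  "plan": [
    [0,0,-0.003,0,0,0,0],
    [0,0,-0.003,0,0,0,0],
    [0,0,-0.003,0,0,0,0],
    [0,0,0,0,0,0,0],
    [0,0,0,0,0,0,0]
  ]
}}

```text
clock: 28.52
position: [632.7, 11.4, 30.4]
ee_rot: [-0.042, 0.999, -0.0, 0.0]
contact_force: [-4.2, 0.1, 6.7]
gripper_width: 22.2
grasp_force: 60.4
```

Emit:
{"api": "servo_tool", "payload": {
  "plan": [
    [0,0,0,0,0,0,0.6],
    [0,0,0,0,0,0,0.6],
    [0,0,0,0,0,0,0.6],
    [0,0,0.02,0,0,0,0.6],
    [0,0,0.05,0,0,0,0.6],
    [0,0,0.08,0,0,0,0.6],
    [0,0,0.08,0,0,0,0.7],
    [0,0,0.07,0,0,0,1],
    [-0.0629,0.0446,0,0,0,0,1],
    [-0.0629,0.0446,0,0,0,0,1],
    [-0.0629,0.0446,0,0,0,0,1],
    [-0.0629,0.0446,0,0,0,0,1],
    [-0.0629,0.0446,0,0,0,0,1],
    [-0.0629,0.0446,0,0,0,0,1],
    [-0.0629,0.0446,0,0,0,0,1],
    [-0.0629,0.0446,0,0,0,0,1],
    [-0.0629,0.0446,0,0,0,0,1],
    [-0.0629,0.0446,0,0,0,0,1],
    [0,0,0,0,0,0,1],
    [0,0,0,0,0,0,1]
  ]
}}

```text
clock: 31.02
position: [444.8, 145.5, 120.3]
ee_rot: [-0.042, 0.999, 0.0, 0.001]
contact_force: [-0.1, 0.3, -0.7]
gripper_width: 85.5
grasp_force: 0.0
```

```bash
python3 g.py 444 145 pics/w5.png
```

```text
852 [441.73786301 146.32058841  41.93821588]
((442.8501281738281, 146.43495178222656), (22.969768524169922, 23.00695037841797), 70.24610137939453)
```

View pics/w5.png

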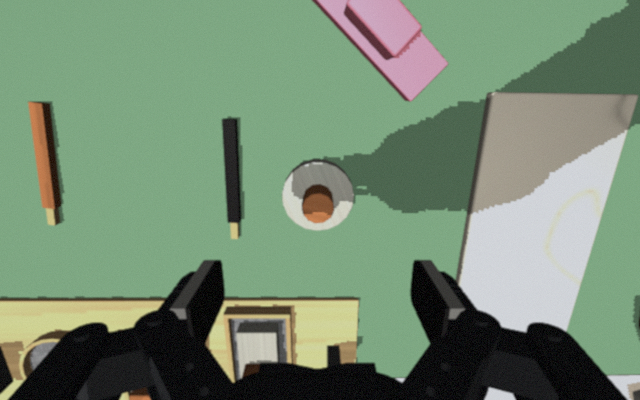

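The round tool is centred at column 318. Descending.

Emit:
{"api": "servo_tool", "payload": {
  "plan": [
    [-0.004,0.001,-0.06,0,0,0,1],
    [0,0,-0.06,0,0,0,1],
    [0,0,-0.06,0,0,0,1],
    [0,0,-0.06,0,0,0,1],
    [0,0,-0.04,0,0,0,1],
    [0,0,-0.03,0,0,0,1],
    [0,0,-0.02,0,0,0,1],
    [0,0,-0.003,0,0,0,1],
    [0,0,0,0,0,0,0],
    [0,0,0,0,0,0,0],
    [0,0,0,0,0,0,0],
    [0,0,0,0,0,0,0],
    [0,0,0,0,0,0,0],
    [0,0,0,0,0,0,0],
    [0,0,0,0,0,0,0]
  ]
}}

```text
clock: 32.95
position: [443.0, 145.7, 20.1]
ee_rot: [-0.042, 0.999, 0.0, 0.0]
contact_force: [-1.6, -0.3, 5.5]
gripper_width: 21.9
grasp_force: 58.7
```

Emit:
{"api": "servo_tool", "payload": {
  "plan": [
    [0,0,0.02,0,0,0,0],
    [0,0,0.05,0,0,0,0],
    [0,0,0.08,0,0,0,0],
    [0,0,0.08,0,0,0,0],
    [0,0,0.07,0,0,0,0],
    [0.0548,-0.0635,0,0,0,0,0],
    [0.0548,-0.0635,0,0,0,0,0],
    [0.0548,-0.0635,0,0,0,0,0],
    [0.0548,-0.0635,0,0,0,0,0],
    [0.0548,-0.0635,0,0,0,0,0],
    [0.0548,-0.0635,0,0,0,0,0],
    [0.0548,-0.0635,0,0,0,0,0],
    [0.0548,-0.0635,0,0,0,0,0],
    [0.0548,-0.0635,0,0,0,0,0],
    [0.0548,-0.0635,0,0,0,0,0],
    [0.0548,-0.0635,0,0,0,0,0],
    [0.0548,-0.0635,0,0,0,0,0],
    [0,0,0,0,0,0,0],
    [0,0,0,0,0,0,0]
  ]
}}

```text
clock: 35.33
position: [639.0, -82.9, 108.5]
ee_rot: [-0.042, 0.999, 0.0, -0.001]
contact_force: [-0.5, 0.3, -3.5]
gripper_width: 21.8
grasp_force: 59.1
```

Emit:
{"api": "servo_tool", "payload": {
  "plan": [
    [0.002,0,-0.05,0,0,0,0],
    [0,0,-0.06,0,0,0,0],
    [0,0,-0.05,0,0,0,0],
    [0,0,-0.04,0,0,0,0],
    [0,0,-0.025,0,0,0,0],
    [0,0,-0.015,0,0,0,0],
    [0,0,-0.006,0,0,0,0],
    [0,0,-0.004,0,0,0,0],
    [0,0,-0.003,0,0,0,0],
    [0,0,-0.003,0,0,0,0],
    [0,0,0,0,0,0,0]
  ]
}}

```text
clock: 36.7
position: [640.7, -83.1, 32.8]
ee_rot: [-0.042, 0.999, 0.0, 0.0]
contact_force: [0.6, -0.4, -2.6]
gripper_width: 22.2
grasp_force: 59.1
```

Emit:
{"api": "servo_tool", "payload": {
  "plan": [
    [0,0,-0.003,0,0,0,0],
    [0,0,-0.003,0,0,0,0],
    [0,0,-0.003,0,0,0,0],
    [0,0,-0.002,0,0,0,0],
    [0,0,0,0,0,0,0]
  ]
}}

```text
clock: 37.33
position: [640.7, -83.1, 30.1]
ee_rot: [-0.042, 0.999, -0.0, 0.0]
contact_force: [-2.3, 1.3, 3.3]
gripper_width: 21.8
grasp_force: 59.5
```

Emit:
{"api": "servo_tool", "payload": {
  "plan": [
    [0,0,0,0,0,0,0.55],
    [0,0,0,0,0,0,0.55],
    [0,0,0,0,0,0,0.55],
    [0,0,0,0,0,0,0.55],
    [0,0,0.02,0,0,0,0.55],
    [0,0,0.05,0,0,0,0.55],
    [0,0,0.08,0,0,0,0.55],
    [0,0,0.1,0,0,0,0.55],
    [0,0,0.1,0,0,0,0.55],
    [0,0,0.1,0,0,0,0.55],
    [-0.08,0.04,0.04,0,0,0,0.55],
    [-0.1,0.06,0.04,0,0,0,0.55],
    [-0.1,0.1,0,0,0,0,0.55],
    [-0.1,0.12,0,0,0,0,0.55],
    [-0.08,0.14,0,0,0,0,0.55],
    [0,0.14,0,0,0,0,0.55],
    [0,0.14,0,0,0,0,0.55],
    [0,0.12,0,0,0,0,0.55],
    [0,0.1,0,0,0,0,0.55],
    [0,0,0,0,0,0,0.55]
  ]
}}

```text
clock: 39.83
position: [502.9, 206.7, 189.6]
ee_rot: [-0.043, 0.999, 0.001, 0.001]
contact_force: [-0.4, -0.2, 0.4]
gripper_width: 47.1
grasp_force: 0.0
```

```bash
python3 - <<'E'
from m import *
d=grab('top'); cv2.imwrite('pics/t3.png',cv2.resize(d['image'][105:285,205:445,::-1],None,fx=3,fy=3))
P=pts(d);hsv=cv2.cvtColor(d['image'],cv2.COLOR_RGB2HSV);H,S,V=[hsv[...,i] for i in range(3)]
print('bar',rect(d,comp((S<60)&(V>125)&(abs(P[...,1]+324)<60)&(abs(P[...,0]-480)<195),(402,180)),24))
for n,x,y in(('round',640.8,-83.4),('square',632.7,11.2),('long',624.6,105.8)):
    c=d['world_to_cam']@[x,y,52,1]; u=(d['K']@c[:3]); u=(u/u[2]).round().astype(int)[:2]
    print(n,u,rect(d,comp((H<20)&(S>110),tuple(u)),52))
    m=(abs(P[...,0]-x)<60)&(abs(P[...,1]-y)<30)&(S<60)&(V>125); print('  base z',np.median(P[m][:,2]),m.sum())
E
```

```text
bar rect (483.8,-325.2) mean [ 480.1 -325.1] size [ 17. 362.] long-axis deg 173.4 n=731
round [318 136] rect (640.5,-82.5) mean [639.9 -82.3] size [20. 17.] long-axis deg 0.3 n=47
  base z 25.640512947929892 225
square [284 139] rect (632.5,10.6) mean [631.7  10.7] size [23. 19.] long-axis deg 0.8 n=63
  base z 25.79709607502457 302
long [250 141] rect (624.5,106.0) mean [624.9 105.3] size [43. 22.] long-axis deg 1.1 n=131
  base z 25.72722721530465 284
```

View pics/t3.png

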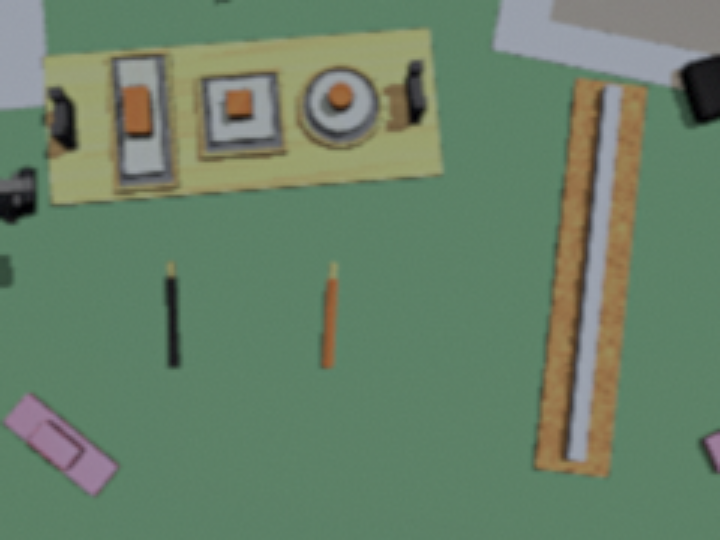

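All three tools sit flat in their matching nests, with base tops near 25 mm. The bar is centred on the pad, and the arm is clear. Handing in.

```bash
python3 -c "
from bench import arm
print(arm.job_done())"
```

```text
the job is handed in; nothing more can be done
None
```

The job is handed in (no verdict returned): the last top view shows the bar flat and centred on the cork pad, all three tools flat in their matching nests, and the arm clear, at about 40 s of the 104 s allowed.

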